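# Pull the safety key and hold the polishing guard open

## Task

The wheel in the small polishing machine is due to be changed. Pull the safety key straight up out of its socket on the control box and put it in the empty steel tray, and only then swing the clear guard up (it has a bar handle) to about 60 degrees from shut and hold it there so that I can change the wheel. Nothing but you keeps the guard up, so finish while still holding it at that angle, and do not push about or knock over the other things on the bench.

Things in the scene. Friction and masses are not known exactly. Their poses are not given: they have to be found in the camera images.
- machine: the polishing machine, fixed: base plate 310 x 440 x 12 mm; grey hood 210 mm wide, 220 mm tall (x -115 to 130 mm) over a white wheel; motor on the hood's -y side, 169 mm tall, its front at x = -20 mm; before the motor a grey control box 100 x 130 mm, top 67 mm above the bench. Origin: on the bench under the middle of the guard's hinge; x from hood front to back, y left seen from the front
- socket (a point): centre of the mouth of the key socket in the control box's top; axes as the machine's. A sprung ball in it clicks into a notch in the key's shank: a straight upward pull of about 10 N over the first 15 mm frees the key, fully out after 26 mm. A low dial (12 mm tall) and two flat buttons share the top, more than 60 mm away
- key: the safety key, loose, black plastic, about 45 g, upright in the socket: shank 16 x 12 x 26 mm, all in the socket; flange 30 x 24 x 4 mm resting on the control box; flat grip above it 32 mm (x) by 12 mm (y), 32 mm tall, its top 62 mm above the foot. Origin: centre of the shank's foot; z from foot to grip; in the socket its axes are the machine's
- key_grip (a point): middle of the key's flat grip, 46 mm above its foot, 20 mm above the control box when seated; axes as the key's. Pinch it across its 12 mm (y)
- tray: the empty shallow steel tray, fixed, 150 (x) x 130 (y) mm outside, 18 mm high, walls and floor 3 mm. Origin: centre of its underside
- guard (a joint): angle of the guard in rad: 0 shut (the pane slopes 45 degrees down to the front), growing as it swings up; 60 degrees from shut is 1.047, stop at 1.5. The guard (about 0.4 kg, clear pane in a metal frame, 160 mm from hinge to lower edge) falls shut by its own weight when let go at any angle
- guard_hinge (a point): middle of the guard's hinge line, on the hood's front top edge, 224 mm above the bench; axes as the machine's: the hinge line runs along y
- guard_handle (a point): middle of the guard's handle, a round black bar 12 mm thick, 100 mm long along y, 171 mm from the hinge line, 38 mm off the pane on two thin posts 48 mm either side of the middle. Shut: 148 mm before and 85 mm below the hinge, the frame's lower edge 32 mm behind it and 19 mm lower. At 60 degrees: 148 mm before and 86 mm above the hinge. Axes turn with the guard, the machine's when shut
- spare_wheel: a spare polishing wheel: off-white disc 96 mm across, 22 mm thick, lying flat on the bench; a bystander. Origin: centre of its underside
- compound_bar: a brown bar of polishing compound 100 x 38 x 32 mm lying on the bench in front of the machine; a bystander. Origin: centre of its underside
- jar: a glass jar with a lid, 68 mm across, 90 mm tall; a bystander. Origin: centre of its underside
- mandrel: a steel ring stick standing on a round foot 80 mm across, tapering up to 200 mm; a bystander. Origin: centre of its underside
- burr_block: a wooden block 90 x 55 x 45 mm with small steel burrs standing in it (to about 75 mm); a bystander. Origin: centre of its underside
- hammer: a small hammer 240 mm long lying flat; a bystander. Origin: under the middle of it
- bench_block: a steel bench block 60 x 60 x 20 mm; a bystander. Origin: centre of its underside

How it is judged:
On the way, in this order (a step that is already met when the one before it is completed fails the run):
1. the key is pulled right out of its socket while the guard is shut (z of key in the frame of socket above 0.005 m and value of joint guard below 0.15 rad), for 0.1 s.
2. the key lies in the tray, let go, the guard still shut (x of key_grip in the frame of tray between -0.075 and 0.075 m and y of key_grip in the frame of tray between -0.065 and 0.065 m and x of key in the frame of tray between -0.075 and 0.075 m and y of key in the frame of tray between -0.065 and 0.065 m and z of key in the frame of tray between -0.002 and 0.03 m and contact force between key and the fingers below 0.1 N and contact force between key and the arm below 0.1 N and linear speed of key below 0.03 m/s and value of joint guard below 0.15 rad), for 0.2 s.
At the end, for the whole second after the job is handed in: The key lies released and still in the tray; the guard stands still at 60 degrees from shut (8 degrees either way), held there by the robot, which is still touching it with at least 0.5 N (x of key_grip in the frame of tray between -0.075 and 0.075 m and y of key_grip in the frame of tray between -0.065 and 0.065 m and x of key in the frame of tray between -0.075 and 0.075 m and y of key in the frame of tray between -0.065 and 0.065 m and z of key in the frame of tray between -0.002 and 0.03 m and contact force between key and the fingers below 0.1 N and contact force between key and the arm below 0.1 N and linear speed of key below 0.03 m/s and value of joint guard between 0.907 and 1.187 rad and velocity of joint guard between -0.08 and 0.08 rad/s and (contact force between guard and the fingers above 0.5 N or contact force between guard and the arm above 0.5 N)); the arm keeps its last pose, push and grip.
It fails at once if the guard is raised more than about 9 degrees while the key is not in the tray (value of joint guard above 0.15 rad and not (x of key_grip in the frame of tray between -0.075 and 0.075 m and y of key_grip in the frame of tray between -0.065 and 0.065 m and x of key in the frame of tray between -0.075 and 0.075 m and y of key in the frame of tray between -0.065 and 0.065 m and z of key in the frame of tray between -0.002 and 0.03 m)).
It fails at once if another thing on the bench is pushed more than 3 cm or knocked over (distance of any of spare_wheel, compound_bar, jar, mandrel, burr_block, hammer, bench_block from where it was at the start of the episode above 0.03 m or angle between any of spare_wheel, compound_bar, jar, mandrel, burr_block, hammer, bench_block's own z axis and vertical above 0.6 rad).
It also fails if it takes over 69 s, if anything falls off the work surface, if the arm or the gripper's body presses on something with over 40 N, if the wrist force passes 120 N, or if a joint passes its speed limit or range.

## Robot

A 6-joint arm with a two-finger parallel gripper is mounted at the origin on the work surface. World frame = base frame: x ahead of the robot, y to its left, z up, the work surface at z = 0. Lengths are in m, angles in rad, forces in N, time in s.
With the tool pointing down it reaches from about 0.375 to 0.925 m from the base axis. Payload 5.7 kg.
Tool frame: the origin (TCP) lies midway between the tips of the shut fingers; the grasp point (between the pads) lies 19 mm behind it (tcp_to_grasp is the distance from the TCP to the grasp point, in m); z points along the fingers, y is the line along which they close (so a half turn about z gives the same grasp; the last joint's range is limited). The gripper opens to 88 mm and grips with 3 to 60 N. Pads are 20 mm wide; open, the fingers measure 115 mm over their backs; the gripper's body (75 mm by 178 mm) begins 61 mm behind the grasp point.
Start: joints at [-0.115, 0.359, 1.51, -0, 1.272, -0.115], TCP at [0.6, -0, 0.223] pointing down, gripper open.
Joint ranges: [-2.97, 2.97], [-1.01, 2.36], [0.21, 2.38], [-0.96, 4.11], [0.2, 2.71], [-2.98, 2.98]. Speed limits (rad/s): [2.39, 2.39, 3.14, 3.14, 3.14, 3.14].

## Interface

Orientations are given as a 3x3 rotation matrix whose columns are the frame's x, y, z axes.
In Python, from workcell import * gives the robot as it stands. The module is installed in compiled form; this text tells all that it offers.
- The arm moves only by the tool servo_tool, never from a script. Its argument "commands" is a list of rows, each a list of 4 numbers: the shift along the tool's x, y, z scaled (see below), then the turn about the tool's z scaled (see below). In form: [[x, y, z, turn], ...]. A call has 1 to 12 rows; each row is the pose to reach, as a shift and turn from the pose commanded when the call began, along the tool's axes at that moment, turning the shorter way round; what a row does not reach only later rows make up. The controller multiplies each number of a shift by 0.2 m and each number of a turn by pi rad. A row lasts 1/10 s, in which the tool goes at most 50 mm and 8.59 degrees, less where a joint would pass 70% of its speed; a pose out of reach is approached as far as the arm can. A call with a number of a shift or a turn outside -1 to 1 is refused whole. A call with a gripper value outside its range is refused whole. "grip" is the opening, from 0 (shut) to 1 (fully open), set as the call begins (left out, the last holds). The fingers move at their own pace and stop on an object; "squeeze" is the grip in N (left out, the last holds). Time passes only in rows, so rows that repeat a pose let the fingers close. It gives the time, the measured TCP pose, the force, the opening and the grip force at its end, in the units of the state.
- get_state(): the state, without advancing time (a new reading comes with each control period).
- capture(name): name is "scene" or "side" or "wrist"; returns a dict with "image" (400x640x3 uint8, red, green, blue), "K" (3x3 intrinsics, pixels), "extrinsics" (4x4, takes a point from camera to world coordinates). Camera axes: x right, y down, z forward; pixel columns grow to the right and rows downward; lengths in m; the calibration is good to about 2 mm. A picture is of the moment at which its call begins. There is no depth.
- job_done(): hands the job in; it is judged then, once.
The state is a dict: "t": time; "qpos": joint angles; "dq": joint speeds; "joint_efforts": joint torques, N m; "eef_pos": TCP position; "tcp_rot": TCP orientation; "contact_force": force on the tool from outside, world axes, zero at the start; "moment": the same for the moment, N m; "grip_width": opening from 0.0 (shut) to 1.0 (fully open); "gripper_force": force on a finger pad.
Only numpy, scipy, OpenCV 4.12 (cv2) and the standard library are available. Lean on these libraries where they do the work, as an engineer would, in place of code of your own. Each camera call takes 0.05 s, during which the arm holds its last target. There are 200 camera calls.

## Working session

There is one attempt and no reset: what is moved stays moved. The work goes in short steps, Python scripts to look and compute and a tool call to move; the robot and the scene stay as the last step left them, time stands still between calls to the robot, and variables do not carry over. Pictures are saved under pics/ and viewed, at most 12 in all, crops included, and the job is handed in when it is done.

Besides the shell and the picture viewer there is one more tool, called after "Request:" by a JSON object that holds its "method" and its "body", one argument or row to a line. servo_tool: Moves the arm, as the interface text tells. Shifts and turns lie within -1 to 1; 1 stands for 0.2 m of shift or pi rad of turn. Its arguments: {"type":"object","properties":{"commands":{"type":"array","items":{"type":"array","items":{"type":"number","minimum":-1,"maximum":1}}},"grip":{"type":"number"},"squeeze":{"type":"number"}},"required":["commands"]}

```bash
mkdir -p pics; cat > h.py <<'E'
from workcell import *
import numpy as np, cv2
def snap(n,f):
    c=capture(n); np.savez('pics/'+f+'.npz',**{k:np.array(v) for k,v in c.items()})
    cv2.imwrite('pics/'+f+'.png',c['image'][:,:,::-1]); return c
def load(f): return np.load('pics/'+f+'.npz')
def ray(c,u,v):
    E=c['extrinsics']; d=E[:3,:3]@np.linalg.solve(c['K'],[u,v,1.]); return E[:3,3],d/np.linalg.norm(d)
def onz(c,u,v,z):
    o,d=ray(c,u,v); return o+d*(z-o[2])/d[2]
def tri(*obs):
    A=np.zeros((3,3));b=np.zeros(3);R=[ray(*o) for o in obs]
    for o,d in R:
        P=np.eye(3)-np.outer(d,d);A+=P;b+=P@o
    p=np.linalg.solve(A,b); return p,[np.linalg.norm((np.eye(3)-np.outer(d,d))@(p-o)) for o,d in R]
def proj(c,p):
    E=c['extrinsics'];q=c['K']@(E[:3,:3].T@(np.array(p)-E[:3,3]));return q[:2]/q[2]
E
python3 - <<'E'
from h import *
for n in ['scene','side','wrist']:
    c=snap(n,n+'0'); print(n,c['K'][0],c['extrinsics'].round(3).tolist())
s=get_state();print(s['tcp_rot'],s['t'],s['eef_pos'])
E
```

```text
scene [421.2739877    0.         323.29728232] [[0.156, 0.625, -0.765, 1.421], [0.988, -0.086, 0.131, -0.146], [0.015, -0.776, -0.63, 0.906], [0.0, 0.0, 0.0, 1.0]]
side [377.55520952   0.         315.4680158 ] [[0.88, -0.271, 0.391, -0.013], [-0.475, -0.46, 0.75, -1.0], [-0.024, -0.846, -0.533, 0.871], [0.0, 0.0, 0.0, 1.0]]
wrist [275.88027858   0.         315.58835475] [[1.0, -0.0, -0.001, 0.599], [-0.001, -0.969, -0.248, 0.068], [-0.001, 0.248, -0.969, 0.385], [0.0, 0.0, 0.0, 1.0]]
[[ 2.32152153e-06  9.99999024e-01 -1.39728287e-03]
 [ 9.99999990e-01 -2.11930667e-06  1.44721529e-04]
 [ 1.44718426e-04 -1.39728319e-03 -9.99999013e-01]] 0.15 [5.99464099e-01 3.84856455e-05 2.22021715e-01]
```

View pics/scene0.png

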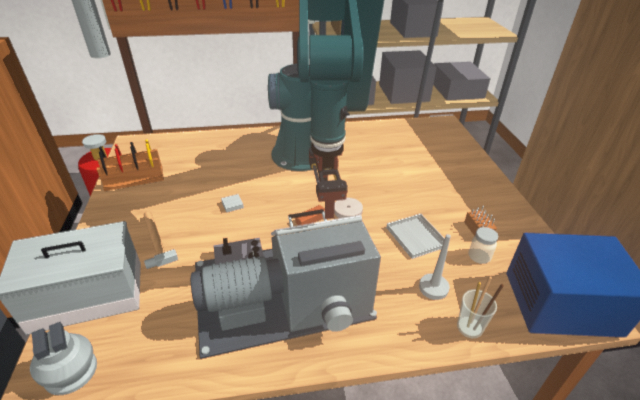

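View pics/side0.png

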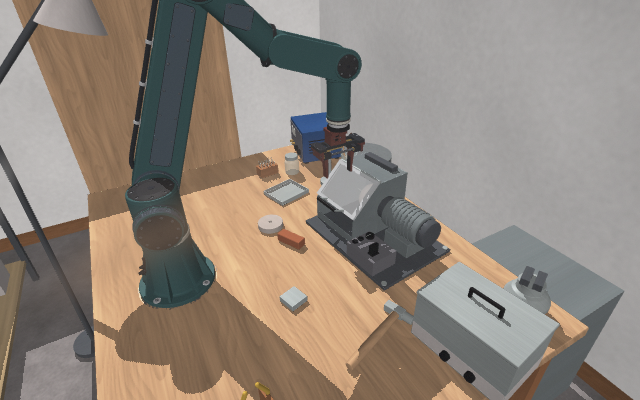

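View pics/wrist0.png

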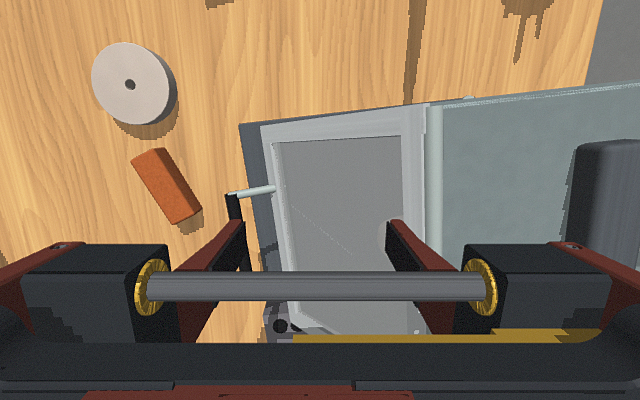

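The scene view shows the machine with the key near (227,246) and the tray near (415,236). In the side view the key is near (374,250) and the tray near (286,192). The wrist view shows the shut guard under the gripper. Next I'll zoom in on both fixed views.

```bash
python3 - <<'E'
from h import *
a=cv2.imread('pics/side0.png')[170:300,250:450]; b=cv2.imread('pics/scene0.png')[190:270,190:450]
a=cv2.resize(a,None,fx=4,fy=4,interpolation=2)[:, :800]
b=cv2.resize(b,None,fx=3,fy=3,interpolation=2)
cv2.imwrite('pics/sc1.png',a);cv2.imwrite('pics/sc2.png',b)
S=load('side0');C=load('scene0')
print(tri((S,374,250),(C,227,246)),tri((S,286,192),(C,415,236)))
E
```

```text
(array([ 0.56794971, -0.26876141,  0.08187685]), [np.float64(0.0032027099592273787), np.float64(0.0032027099592273752)]) (array([0.52052933, 0.30089096, 0.00455911]), [np.float64(0.0014366169082858198), np.float64(0.00143661690828587)])
```

View pics/sc1.png

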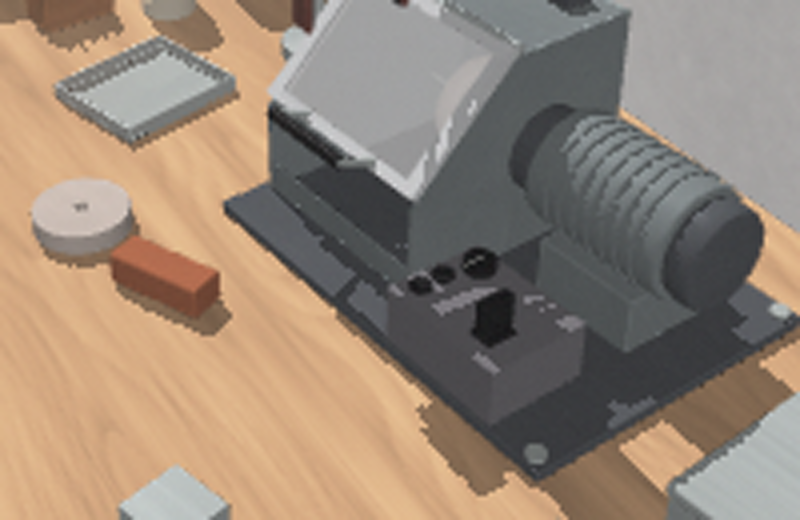

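View pics/sc2.png

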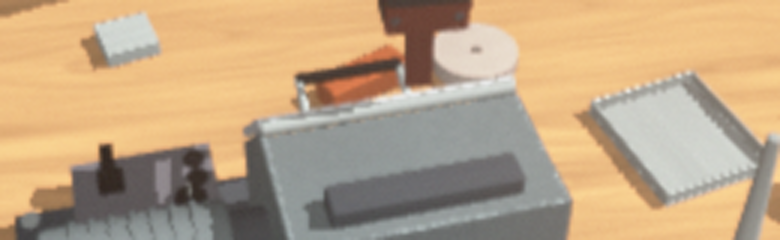

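The crops show the key grip at side (374,247) and scene (226,243). The handle bar runs from (290,216) to (324,212) in the scene view. Both views show the tray and plate corners clearly.

```bash
python3 - <<'E'
from h import *
S=load('side0');C=load('scene0')
s=lambda u,v:(S,250+u/4,170+v/4); c=lambda u,v:(C,190+u/3,190+v/3)
P=lambda n,r:print(n,r[0].round(4),np.round(r[1],4))
P('keytop',tri(s(497,291),c(105,146)))
P('keygrip',tri(s(494,313),c(108,162)))
P('h+y',tri(s(271,109),c(403,66)))
P('h-y',tri(s(343,162),c(299,77)))
fl=onz(*s(225,208),.012);fr=onz(*s(540,478),.012);print(fl,fr,np.linalg.norm(fl-fr),np.degrees(np.arctan2(*(fl-fr)[:2])))
T=[tri(s(a,b),c(d,e)) for a,b,d,e in [(55,90,692,72),(165,37,770,160),(237,80,668,202),(133,140,592,104)]]
for t in T:P('tray',t)
m=np.mean([t[0] for t in T],0);print(m)
E
```

```text
keytop [ 0.5678 -0.2694  0.1109] [0.0018 0.0018]
keygrip [ 0.5663 -0.2695  0.0893] [0.0019 0.0019]
h+y [0.5227 0.0111 0.1374] [0.0008 0.0008]
h-y [ 0.5333 -0.0909  0.1404] [0.0035 0.0035]
[0.4921746  0.05362493 0.012     ] [ 0.54174692 -0.37301938  0.012     ] 0.4295145894661975 -6.627547249102748
tray [0.4321 0.3465 0.0098] [0.0032 0.0032]
tray [0.5801 0.3768 0.0163] [0.0017 0.0017]
tray [0.613  0.261  0.0085] [0.0003 0.0003]
tray [0.467  0.2222 0.0065] [0.0057 0.0057]
[0.52306847 0.30161964 0.01028876]
```

Request:
{"method": "servo_tool", "body": {
  "commands": [
    [0, 0, -0.25, 0],
    [0, 0, -0.25, 0],
    [-1, -0.17, -0.25, -0.535],
    [-1, -0.17, -0.25, -0.535],
    [-1, -0.17, -0.25, -0.535],
    [-1, -0.17, -0.25, -0.535],
    [-1, -0.17, -0.25, -0.535],
    [-1, -0.17, -0.25, -0.535],
    [-1, -0.17, -0.25, -0.535],
    [-1, -0.17, -0.25, -0.535],
    [-1, -0.17, -0.25, -0.535],
    [-1, -0.17, -0.25, -0.535]
  ],
  "grip": 0.5
}}

```text
t: 1.35
eef_pos: [0.5658, -0.2, 0.2721]
tcp_rot: [[-0.995, 0.101, -0.001], [0.101, 0.995, 0.0], [0.001, 0.0, -1.0]]
contact_force: [0.1, -0.1, 0.0]
grip_width: 0.506
gripper_force: 0.0
```

Request:
{"method": "servo_tool", "body": {
  "commands": [
    [0, 0, 0, -0.05],
    [0, 0, 0, -0.05],
    [0, 0, 0, -0.05]
  ]
}}

```text
t: 1.65
eef_pos: [0.5659, -0.1999, 0.2723]
tcp_rot: [[-0.999, -0.047, -0.0], [-0.047, 0.999, 0.0], [0.0, 0.0, -1.0]]
contact_force: [0.7, 0.3, -0.2]
grip_width: 0.498
gripper_force: 0.0
```

Request:
{"method": "servo_tool", "body": {
  "commands": [
    [0.015, -0.35, 0.35, -0.019],
    [0.015, -0.35, 0.35, -0.019],
    [0.015, -0.35, 0.35, -0.019],
    [0.015, -0.35, 0.35, -0.019]
  ]
}}

```text
t: 2.05
eef_pos: [0.5658, -0.2701, 0.2015]
tcp_rot: [[-0.994, -0.106, -0.002], [-0.106, 0.994, 0.002], [0.002, 0.002, -1.0]]
contact_force: [-0.1, 0.2, -0.1]
grip_width: 0.498
gripper_force: 0.0
```

```bash
python3 - <<'E'
from h import *
s=get_state();print(s['tcp_rot'].round(4),s['eef_pos'].round(4))
c=snap('wrist','w1')
for p in [(0.5663,-.2695,.103),(.5663,-.2695,.067)]: print(proj(c,p))
E
```

```text
[[-0.9944 -0.1059 -0.0022]
 [-0.1059  0.9944  0.0018]
 [ 0.002   0.002  -1.    ]] [ 0.5658 -0.2701  0.2015]
[315.56643728 197.26869908]
[315.47011483 188.99607514]
```

View pics/w1.png

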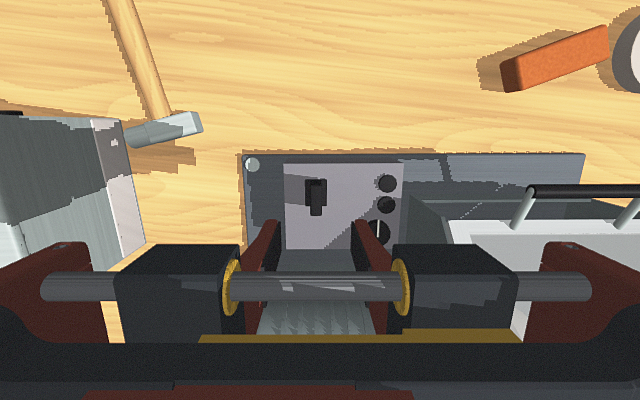

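The wrist view shows the key at about (316,199), within 2 px of the prediction. The plate's front edge is parallel to the image rows, so the yaw is right. A quick mask measurement will confirm the key position.

```bash
python3 - <<'E'
from h import *
c=load('w1');g=c['image'].max(2)[170:225,295:340]
m=(g<42).astype(np.uint8)
for r in range(0,55,2): print(170+r,''.join('#' if x else '.' for x in m[r]))
s=get_state()
for uv in [(316,199),(316,216),(316,183)]: print(onz(c,*uv,.103))
E
```

```text
170 .............................................
172 .............................................
174 .............................................
176 .............................................
178 .............................................
180 ..........#################..###.............
182 ..........###.############.....#.............
184 ..........################.....#.............
186 ..........###.##...............#.............
188 ..........#######..............#.............
190 ..........######.............................
192 ..........######...............#.............
194 ..........######.............................
196 ..........######.............................
198 ..........#######.............#..............
200 ..........#######............................
202 ...........#####..............#..............
204 ...........######.............#..............
206 ...............##.........#..................
208 ...............##.........#..................
210 ................#...#.....#..................
212 ................#.........#..................
214 ................##.......#...................
216 .............................................
218 .............................................
220 .............................................
222 .............................................
224 .............................................
[ 0.56800184 -0.26889246  0.103     ]
[ 0.58545173 -0.26704131  0.103     ]
[ 0.55207615 -0.27058191  0.103     ]
```

Request:
{"method": "servo_tool", "body": {
  "commands": [
    [-0.014, 0.005, 0.15, 0],
    [-0.014, 0.005, 0.3, 0],
    [-0.014, 0.005, 0.45, 0],
    [-0.014, 0.005, 0.55, 0],
    [-0.014, 0.005, 0.62, 0],
    [-0.014, 0.005, 0.62, 0],
    [-0.014, 0.005, 0.62, 0]
  ]
}}

```text
t: 2.8
eef_pos: [0.5701, -0.2687, 0.0798]
tcp_rot: [[-0.994, -0.11, 0.001], [-0.11, 0.994, -0.001], [-0.001, -0.001, -1.0]]
contact_force: [-0.0, -0.2, -0.3]
grip_width: 0.5
gripper_force: 0.0
```

Request:
{"method": "servo_tool", "body": {
  "commands": [
    [0, 0, 0, 0],
    [0, 0, 0, 0],
    [0, 0, 0, 0],
    [0, 0, 0, 0],
    [0, 0, 0, 0],
    [0, 0, 0, 0],
    [0, 0, 0, 0],
    [0, 0, 0, 0]
  ],
  "grip": 0,
  "squeeze": 35
}}

```text
t: 3.6
eef_pos: [0.5694, -0.269, 0.079]
tcp_rot: [[-0.994, -0.11, 0.0], [-0.11, 0.994, -0.0], [-0.0, -0.0, -1.0]]
contact_force: [-1.0, -0.5, 4.7]
grip_width: 0.136
gripper_force: 35.0
```

Request:
{"method": "servo_tool", "body": {
  "commands": [
    [0, 0, -0.02, 0],
    [0, 0, -0.04, 0],
    [0, 0, -0.06, 0],
    [0, 0, -0.08, 0],
    [0, 0, -0.1, 0],
    [0, 0, -0.13, 0],
    [0, 0, -0.17, 0],
    [0, 0, -0.22, 0],
    [0, 0, -0.3, 0],
    [0, 0, -0.4, 0],
    [0, 0, -0.5, 0],
    [0, 0, -0.6, 0]
  ]
}}

```text
t: 4.8
eef_pos: [0.5691, -0.2682, 0.2005]
tcp_rot: [[-0.994, -0.11, 0.0], [-0.11, 0.994, 0.0], [-0.0, 0.0, -1.0]]
contact_force: [-0.0, 0.4, 0.0]
grip_width: 0.131
gripper_force: 35.0
```

Request:
{"method": "servo_tool", "body": {
  "commands": [
    [0, 0, -0.25, 0],
    [0, 0, -0.5, 0],
    [0, 0, -0.6, 0],
    [0, 0, -0.6, 0]
  ]
}}

```text
t: 5.2
eef_pos: [0.571, -0.2694, 0.3241]
tcp_rot: [[-0.994, -0.11, 0.007], [-0.11, 0.994, -0.004], [-0.007, -0.005, -1.0]]
contact_force: [0.4, 0.1, -0.8]
grip_width: 0.131
gripper_force: 35.0
```

```bash
python3 - <<'E'
from h import *
c=snap('wrist','w2')
snap('side','s2');s=get_state();print(s['eef_pos'],s['gripper_force'],s['grip_width'],s['qpos'])
R=s['tcp_rot'];print(R.T@(np.array([.522,.302,0])-s['eef_pos'])/.2)
a=load('w2')['image'][150:300,200:430,::-1];b=load('s2')['image'][140:290,290:460,::-1]
cv2.imwrite('pics/c2.png',np.hstack([cv2.resize(a,None,fx=2,fy=2),cv2.resize(b,None,fx=2,fy=2)]))
E
```

```text
[ 0.56881292 -0.26823038  0.31877599] 34.99678909778595 0.13274990207205606 [-5.50605773e-01  3.34855817e-01  1.30896940e+00  3.07477815e-04
  1.49776605e+00 -2.23169701e+00]
[-0.08082201  2.85920847  1.59458509]
```

View pics/c2.png

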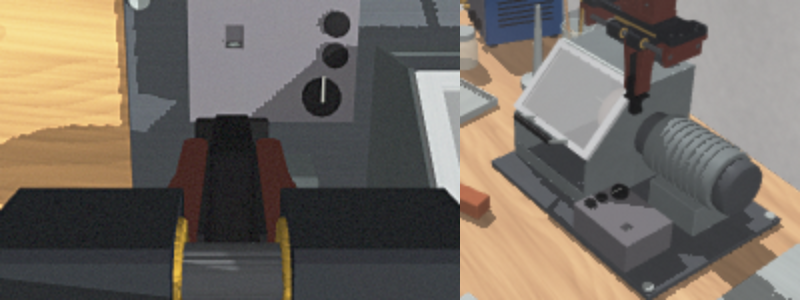

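Request:
{"method": "servo_tool", "body": {
  "commands": [
    [0, 0.2, 0, 0],
    [0, 0.4, 0, 0],
    [0, 0.6, 0, 0],
    [-0.01, 0.8, 0, 0],
    [-0.03, 0.95, 0, 0],
    [-0.03, 0.95, 0, 0],
    [-0.03, 0.95, 0, 0]
  ]
}}

```text
t: 6.0
eef_pos: [0.5532, -0.0786, 0.3168]
tcp_rot: [[-0.994, -0.112, -0.003], [-0.112, 0.994, 0.0], [0.003, 0.001, -1.0]]
contact_force: [0.5, -0.8, 0.6]
grip_width: 0.135
gripper_force: 35.0
```

Request:
{"method": "servo_tool", "body": {
  "commands": [
    [0, 0.2, 0, 0],
    [0, 0.4, 0, 0],
    [0, 0.6, 0, 0],
    [-0.01, 0.8, 0, 0],
    [-0.03, 0.95, 0, 0],
    [-0.03, 0.95, 0, 0],
    [-0.03, 0.95, 0, 0]
  ]
}}

```text
t: 6.7
eef_pos: [0.5393, 0.1094, 0.3176]
tcp_rot: [[-0.994, -0.11, -0.002], [-0.11, 0.994, -0.001], [0.002, -0.001, -1.0]]
contact_force: [-0.5, 0.2, -0.9]
grip_width: 0.134
gripper_force: 35.0
```

Request:
{"method": "servo_tool", "body": {
  "commands": [
    [0, 0.2, 0, 0],
    [0, 0.4, 0, 0],
    [0, 0.6, 0, 0],
    [-0.01, 0.8, 0, 0],
    [-0.02, 0.96, 0, 0],
    [-0.02, 0.96, 0, 0],
    [-0.02, 0.96, 0, 0],
    [-0.02, 0.96, 0, 0]
  ]
}}

```text
t: 7.5
eef_pos: [0.5228, 0.2994, 0.3183]
tcp_rot: [[-0.994, -0.108, -0.001], [-0.108, 0.994, -0.001], [0.001, -0.001, -1.0]]
contact_force: [0.2, -1.0, 0.1]
grip_width: 0.139
gripper_force: 35.0
```

```bash
python3 - <<'E'
from h import *
C=load('scene0');print('mandrel',onz(C,434,291,.01),'jar',onz(C,481,258,.0))
snap('wrist','w3');snap('scene','c3');s=get_state();print(s['eef_pos'],s['grip_width'])
a=load('w3')['image'][0:300,100:540,::-1];b=load('c3')['image'][120:320,330:530,::-1]
cv2.imwrite('pics/c3b.png',np.hstack([a,cv2.resize(b,(300,300))]))
R=s['tcp_rot'];print(R.T@(np.array([.522,.302,0])-s['eef_pos'])/.2)
c=load('w3');print(proj(c,(.522,.302,.003)))
E
```

```text
mandrel [0.7428339  0.27802935 0.01      ] jar [0.63648501 0.46619981 0.        ]
[0.52269301 0.29971124 0.31856219] 0.13463076477278596
[0.00164378 0.01269911 1.59280433]
[316.94862824 164.77754729]
```

View pics/c3b.png

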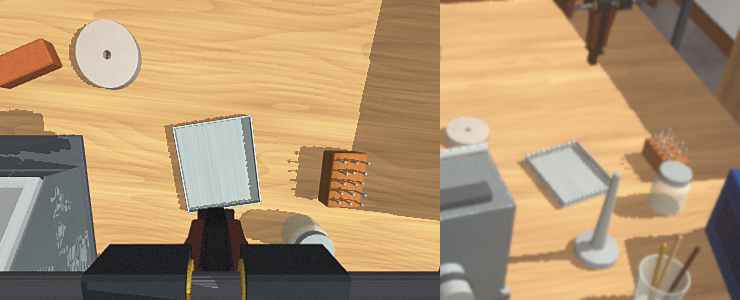

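Both views confirm the tray centre, at about (316,163) in the full wrist frame, and the jar and mandrel are clear of the descent. I'll lower the key.

Request:
{"method": "servo_tool", "body": {
  "commands": [
    [0, 0.012, 0.2, 0],
    [0, 0.012, 0.4, 0],
    [0, 0.012, 0.6, 0],
    [0, 0.012, 0.8, 0],
    [0, 0.012, 1, 0],
    [0, 0.012, 1, 0],
    [0, 0.012, 1, 0]
  ]
}}

```text
t: 8.3
eef_pos: [0.5221, 0.3031, 0.119]
tcp_rot: [[-0.994, -0.109, -0.001], [-0.109, 0.994, -0.001], [0.001, -0.0, -1.0]]
contact_force: [0.3, -0.7, 0.3]
grip_width: 0.132
gripper_force: 35.0
```

Request:
{"method": "servo_tool", "body": {
  "commands": [
    [0, 0, 0.1, 0],
    [0, 0, 0.2, 0],
    [0, 0, 0.28, 0],
    [0, 0, 0.33, 0],
    [0, 0, 0.36, 0],
    [0, 0, 0.36, 0],
    [0, 0, 0.36, 0]
  ]
}}

```text
t: 9.0
eef_pos: [0.5228, 0.3042, 0.0477]
tcp_rot: [[-0.994, -0.11, 0.001], [-0.11, 0.994, 0.001], [-0.002, 0.001, -1.0]]
contact_force: [-0.5, 0.3, -0.2]
grip_width: 0.137
gripper_force: 35.0
```

Lower in small steps to contact, then release.

Request:
{"method": "servo_tool", "body": {
  "commands": [
    [0, 0, 0.015, 0],
    [0, 0, 0.03, 0],
    [0, 0, 0.03, 0]
  ]
}}

```text
t: 9.3
eef_pos: [0.5224, 0.3041, 0.041]
tcp_rot: [[-0.994, -0.11, 0.001], [-0.11, 0.994, 0.0], [-0.001, 0.0, -1.0]]
contact_force: [0.4, -0.1, 1.7]
grip_width: 0.13
gripper_force: 35.0
```

Request:
{"method": "servo_tool", "body": {
  "commands": [
    [0, 0, 0, 0],
    [0, 0, 0, 0],
    [0, 0, 0, 0],
    [0, 0, 0, 0],
    [0, 0, 0, 0],
    [0, 0, 0, 0],
    [0, 0, 0, 0],
    [0, 0, 0, 0]
  ],
  "grip": 0.6
}}

```text
t: 10.1
eef_pos: [0.5219, 0.3039, 0.0406]
tcp_rot: [[-0.994, -0.11, -0.0], [-0.11, 0.994, -0.0], [0.0, -0.0, -1.0]]
contact_force: [-0.4, -0.7, 0.6]
grip_width: 0.599
gripper_force: 0.0
```

Request:
{"method": "servo_tool", "body": {
  "commands": [
    [0, 0, -0.1, 0],
    [0, 0, -0.3, 0],
    [0, 0, -0.55, 0],
    [0, 0, -0.8, 0],
    [0, 0, -1, 0],
    [0, 0, -1, 0],
    [0, 0, -1, 0],
    [0, 0, -1, 0]
  ]
}}

```text
t: 10.9
eef_pos: [0.5209, 0.3034, 0.2391]
tcp_rot: [[-0.994, -0.11, -0.003], [-0.11, 0.994, -0.001], [0.003, -0.001, -1.0]]
contact_force: [-0.4, 0.2, 0.2]
grip_width: 0.604
gripper_force: 0.0
```

```bash
python3 - <<'E'
from h import *
snap('wrist','w4');snap('side','s4');snap('scene','c4');s=get_state();print(s['eef_pos'],s['qpos'],s['t'])
a=load('w4')['image'][20:320,180:460,::-1];b=load('c4')['image'][190:290,360:460,::-1];d=load('s4')['image'][170:220,260:320,::-1]
cv2.imwrite('pics/c4b.png',np.hstack([a,cv2.resize(b,(300,300)),cv2.resize(d,(200,300))]))
E
```

```text
[0.52092018 0.30343671 0.23868673] [ 4.12877537e-01  3.51332026e-01  1.48034560e+00  5.80543788e-05
  1.31357938e+00 -1.26796782e+00] 11.05
```

View pics/c4b.png

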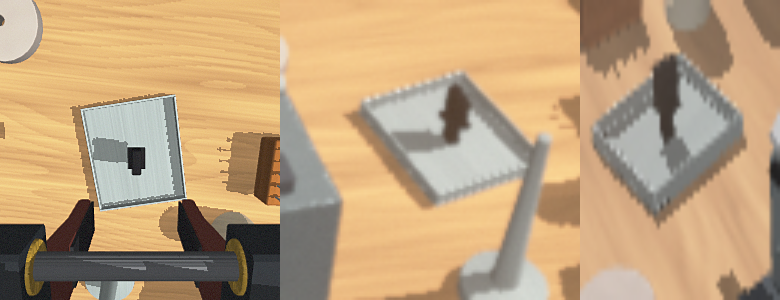

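The key stands upright in the tray, near the middle, and has been let go. Next is the handle: raise, turn back 90° and move above it.

Request:
{"method": "servo_tool", "body": {
  "commands": [
    [0, 0, -0.2, 0],
    [0, 0, -0.35, 0],
    [0, -0.2, -0.35, 0.5],
    [0, -0.4, -0.35, 0.5],
    [0, -0.6, -0.35, 0.5],
    [0.05, -0.8, -0.35, 0.5],
    [0.1, -1, -0.35, 0.5],
    [0.1, -1, -0.35, 0.5],
    [0.1, -1, -0.35, 0.5],
    [0.1, -1, -0.35, 0.5],
    [0.1, -1, -0.35, 0.5],
    [0.1, -1, -0.35, 0.5]
  ]
}}

```text
t: 12.25
eef_pos: [0.5235, 0.1028, 0.3093]
tcp_rot: [[-0.174, 0.985, -0.003], [0.985, 0.174, -0.0], [0.0, -0.003, -1.0]]
contact_force: [0.0, -0.2, 0.1]
grip_width: 0.602
gripper_force: 0.0
```

Request:
{"method": "servo_tool", "body": {
  "commands": [
    [0, 0, 0, 0.02],
    [0, 0, 0, 0.02]
  ]
}}

```text
t: 12.45
eef_pos: [0.5236, 0.1028, 0.3095]
tcp_rot: [[-0.117, 0.993, -0.002], [0.993, 0.117, -0.0], [0.0, -0.002, -1.0]]
contact_force: [0.5, 0.2, 0.0]
grip_width: 0.599
gripper_force: 0.0
```

```bash
python3 - <<'E'
from h import *
s=get_state();R=s['tcp_rot'];print(s['eef_pos'],np.degrees(np.arctan2(R[1,1],R[0,1])))
print(R.T@(np.array([.528,-.04,0])-s['eef_pos'])/.2)
E
```

```text
[0.52360998 0.10284474 0.30945461] 6.734202418826714
[-0.71205473 -0.05836261  1.54732773]
```

```bash
python3 - <<'E'
from h import *
snap('wrist','w5')
E
```

Request:
{"method": "servo_tool", "body": {
  "commands": [
    [-0.2, -0.03, 0, 0],
    [-0.4, -0.06, 0, 0],
    [-0.6, -0.06, 0, 0],
    [-0.7, -0.06, 0, 0],
    [-0.7, -0.06, 0, 0],
    [-0.7, -0.06, 0, 0]
  ]
}}

```text
t: 13.1
eef_pos: [0.5284, -0.0374, 0.3102]
tcp_rot: [[-0.118, 0.993, -0.001], [0.993, 0.118, 0.001], [0.001, -0.001, -1.0]]
contact_force: [0.7, 0.1, 0.2]
grip_width: 0.602
gripper_force: 0.0
```

```bash
python3 - <<'E'
from h import *
c=snap('wrist','w6');print(get_state()['eef_pos'])
for n in ['w5','w6']:
    c=load(n)
    print(n,[proj(c,p).round(1).tolist() for p in [(.5227,.0111,.139),(.5333,-.0909,.139),(.528,-.04,.139)]])
a=load('w5')['image'][0:250,150:450,::-1];b=load('w6')['image'][50:300,150:450,::-1]
cv2.imwrite('pics/c5.png',cv2.resize(np.hstack([a,b]),None,fx=1.33,fy=1.33))
E
```

```text
[ 0.52835682 -0.03680039  0.31025944]
w5 [[307.3, 249.9], [306.9, 317.0], [307.1, 284.7]]
w6 [[316.0, 141.7], [314.9, 223.0], [315.4, 184.0]]
```

View pics/c5.png

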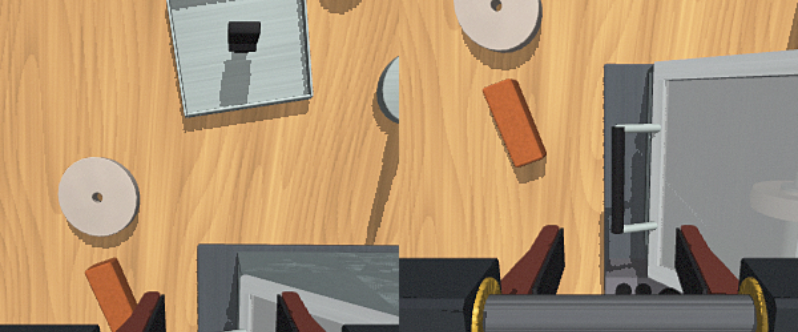

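The two wrist views show the bar upright at about column 315, rows 145–225 in the second one. That is within 1–2 mm of the fixed-camera measurement. The key is still standing in the tray. I'll descend over the bar.

Request:
{"method": "servo_tool", "body": {
  "commands": [
    [-0.02, -0.01, 0, 0],
    [-0.02, -0.01, 0.2, 0],
    [-0.02, -0.01, 0.4, 0],
    [-0.02, -0.01, 0.55, 0],
    [-0.02, -0.01, 0.7, 0],
    [-0.02, -0.01, 0.8, 0],
    [-0.02, -0.01, 0.87, 0],
    [-0.02, -0.01, 0.915, 0],
    [-0.02, -0.01, 0.915, 0],
    [-0.02, -0.01, 0.915, 0]
  ],
  "grip": 0.36
}}

```text
t: 14.15
eef_pos: [0.5275, -0.0414, 0.1281]
tcp_rot: [[-0.119, 0.993, 0.001], [0.993, 0.119, -0.0], [-0.0, 0.001, -1.0]]
contact_force: [0.6, 0.6, 0.0]
grip_width: 0.361
gripper_force: 0.0
```

```bash
python3 - <<'E'
from h import *
c=snap('wrist','w7');s=get_state();print(s['eef_pos'],s['contact_force'],s['grip_width'])
cv2.imwrite('pics/c7.png',c['image'][80:330,150:480,::-1])
E
```

```text
[ 0.52775834 -0.04158359  0.12843273] [-0.37084935 -0.22279316 -0.21967354] 0.3609600198590683
```

View pics/c7.png

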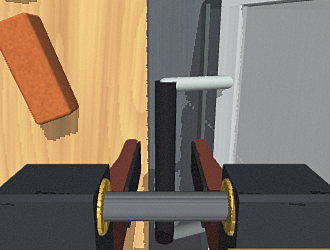

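The bar runs straight between the two fingers, with its far end at about crop (166,85), and there is no contact. I'll close on it.

Request:
{"method": "servo_tool", "body": {
  "commands": [
    [0, 0, 0, 0],
    [0, 0, 0, 0],
    [0, 0, 0, 0],
    [0, 0, 0, 0],
    [0, 0, 0, 0],
    [0, 0, 0, 0]
  ],
  "grip": 0,
  "squeeze": 20
}}

```text
t: 14.8
eef_pos: [0.527, -0.0418, 0.1281]
tcp_rot: [[-0.118, 0.993, -0.0], [0.993, 0.118, -0.0], [-0.0, -0.0, -1.0]]
contact_force: [-1.9, 0.0, 5.2]
grip_width: 0.13
gripper_force: 20.0
```

```bash
python3 - <<'E'
from h import *
a0=np.radians(29.9)
for d in range(0,61,5):
    a=a0-np.radians(d); h=-.171*(np.cos(a)-np.cos(a0)); v=-.171*(np.sin(a)-np.sin(a0))
    print(d,round(h/.2,3),round(-v/.2,3))
E
```

```text
0 -0.0 0.0
5 -0.034 -0.066
10 -0.063 -0.135
15 -0.085 -0.206
20 -0.101 -0.279
25 -0.111 -0.353
30 -0.114 -0.428
35 -0.11 -0.502
40 -0.101 -0.576
45 -0.084 -0.649
50 -0.062 -0.72
55 -0.033 -0.789
60 0.001 -0.855
```

Request:
{"method": "servo_tool", "body": {
  "commands": [
    [0, -0.017, -0.033, 0],
    [0, -0.034, -0.066, 0],
    [0, -0.049, -0.1, 0],
    [0, -0.063, -0.135, 0],
    [0, -0.074, -0.17, 0],
    [0, -0.085, -0.206, 0],
    [0, -0.093, -0.242, 0],
    [0, -0.101, -0.279, 0],
    [0, -0.106, -0.316, 0],
    [0, -0.111, -0.353, 0],
    [0, -0.113, -0.39, 0],
    [0, -0.114, -0.428, 0]
  ]
}}

```text
t: 16.0
eef_pos: [0.5046, -0.0445, 0.2138]
tcp_rot: [[-0.118, 0.993, 0.0], [0.993, 0.118, -0.0], [-0.0, 0.0, -1.0]]
contact_force: [3.6, -1.6, -3.3]
grip_width: 0.132
gripper_force: 20.0
```

Request:
{"method": "servo_tool", "body": {
  "commands": [
    [0, 0.001, -0.037, 0],
    [0, 0.004, -0.074, 0],
    [0, 0.008, -0.111, 0],
    [0, 0.013, -0.148, 0],
    [0, 0.021, -0.185, 0],
    [0, 0.03, -0.221, 0],
    [0, 0.04, -0.257, 0],
    [0, 0.052, -0.292, 0],
    [0, 0.066, -0.327, 0],
    [0, 0.081, -0.361, 0],
    [0, 0.097, -0.394, 0],
    [0, 0.115, -0.427, 0]
  ]
}}

```text
t: 17.2
eef_pos: [0.5251, -0.0422, 0.2987]
tcp_rot: [[-0.118, 0.993, -0.005], [0.993, 0.118, -0.001], [-0.0, -0.005, -1.0]]
contact_force: [-7.3, -5.5, 0.0]
grip_width: 0.13
gripper_force: 20.0
```

Request:
{"method": "servo_tool", "body": {
  "commands": [
    [0, 0, 0, 0],
    [0, 0, 0, 0],
    [0, 0, 0, 0],
    [0, 0, 0, 0],
    [0, 0, 0, 0]
  ]
}}

```text
t: 17.7
eef_pos: [0.525, -0.0422, 0.2987]
tcp_rot: [[-0.118, 0.993, -0.005], [0.993, 0.118, -0.001], [-0.0, -0.005, -1.0]]
contact_force: [-6.9, -4.4, 0.7]
grip_width: 0.132
gripper_force: 20.0
```

```bash
python3 - <<'E'
from h import *
c=snap('side','s8');d=snap('scene','c8');s=get_state();print(s['eef_pos'],s['contact_force'],s['grip_width'],s['gripper_force'],s['t'])
cv2.imwrite('pics/c8.png',np.hstack([cv2.resize(c['image'][100:300,240:440,::-1],(400,400)),cv2.resize(d['image'][120:320,270:470,::-1],(400,400))]))
E
```

```text
[ 0.5250567 -0.0421698  0.2986826] [-5.95316515 -4.90119049  1.32895312] 0.12742375627838876 19.989202916622162 17.8
```

View pics/c8.png

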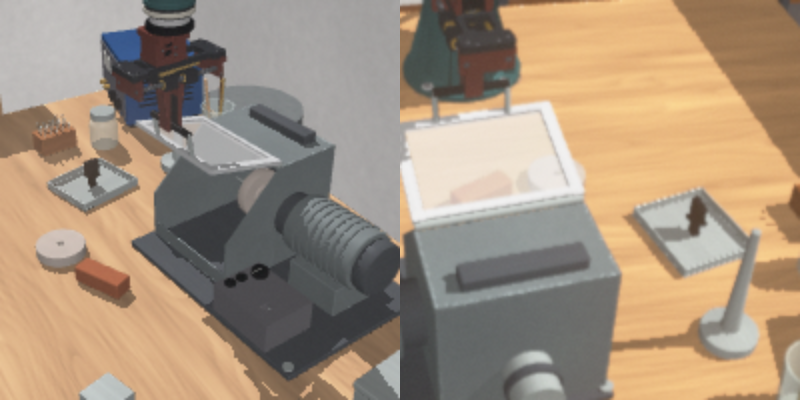

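The guard is up and held by the bar. The tool rose 171 mm, which puts it at 60°. The key is still in the tray and nothing else has been disturbed.

```bash
python3 -c "
from workcell import *
print(job_done())"
```

```text
the job is handed in; nothing more can be done
None
```

The key is out of its socket and standing upright in the tray, the guard is held at about 60° by its bar handle, and the job is handed in; no verdict came back.

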